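Check a label holder at the reader, then press it home behind the lip of a relay panel

TASK

Pick up the flat label holder by its fin and hold it level and still for a full second over the middle of the code reader's window, with its underside at the height of the pointer on the reader's post. Then push its front edge in under the steel lip of the label channel on the mounting plate, as deep as it will go against the spring strip without forcing it, and finish while still holding it there, pressed home: the strip throws it back out if you let go. Leave the screwdriver, the spare relay and the pilot lamp where they are.

Things in the scene. Friction and masses are not known exactly. Their poses are not given: they have to be found in the camera images.
- holder: Label holder: one rigid white plastic piece, about 80 g, flat on the bench. Plate 90 mm (x) x 80 mm (y) x 5 mm thick, paper insert on top; an upright grip fin 12 mm thick (x) x 44 mm long (y) stands near its rear edge, centred at x = -35 mm, its top 42 mm above the underside. Origin: centre of the underside; +x points from the fin to the free front edge that goes under the lip, z up.
- holder_front (a point): Middle of the holder's front edge, on its underside: 45 mm ahead (+x) of the holder's origin. Axes as the holder's.
- holder_fin (a point): Place to grip the fin: centre of its thickness and length, 28 mm above the underside, 35 mm behind the holder's origin. The plate's top lies 23 mm below this point and the fin's top 14 mm above it.
- reader: Code reader fixed to the bench: grey box 85 x 85 x 45 mm high, dark glass window on top. A steel post 12 mm thick, 150 mm high stands 88 mm from the window centre on its +x side; a small dark pointer on it, 140 mm above the bench, points at the viewing place (tip 63 mm from the window axis). Origin: centre of the underside.
- view (a point): Viewing place: 140 mm above the bench, straight above the centre of the reader's window; the centre of the holder's underside belongs here, any yaw.
- panel: Grey sheet-metal mounting plate fixed to the bench, 300 mm (x) x 240 mm (y), top face 20 mm above the bench. Towards its edge facing the robot is the steel label channel; behind it two rows of relays and breakers, up to 78 mm above the bench, starting 74 mm beyond the channel mouth. Origin: centre of the underside; +x points from the near edge over the channel to the relays, z up.
- mouth (a point): Mouth of the label channel: middle of the lip's straight front edge, projected down onto the plate's top face (20 mm above the bench). 95 mm of bare plate lies before it, apart from the flares. +x is the push direction, z up. Steel cheeks 88 mm apart, flared outward for 16 mm before the mouth, guide the holder's sides.
- lip (a point): Middle of the lip's underside, 9 mm above the plate and 8 mm beyond the mouth. The lip is a level steel strip 16 mm deep (along the push), 104 mm wide, 3 mm thick, its front flared upward for 10 mm before the mouth (highest point 19 mm above the plate). Beyond the lip the channel is open above. Axes as the mouth.
- strip (a joint): Spring strip across the channel beyond the lip: how far it is pushed back in m, 0 free, 0.014 at its stop. Its free face is 18 mm beyond the mouth, so the front edge touches it 18 mm past the mouth; it pushes back with about 2 N at first and 1 N more for each mm (16 N at its stop).
- screwdriver: Bystander: screwdriver with a red handle, 190 mm long, lying crosswise on the bench between robot and mounting plate.
- spare_relay: Bystander: loose relay in its black socket, 52 x 29 x 48 mm, on the bench to one side. Origin: centre of the underside.
- pilot_lamp: Bystander: round metal pilot lamp, 40 mm across, 50 mm high, standing on the bench to one side. Origin: centre of the underside.
Things that resemble listed ones, but are neither listed nor needed, are in the scene too. There is more than one size of the reader; the one meant has the size given above.

How it is judged:
By the outcome, as a careful person would: the job done as asked, in the order asked, and still so for the second after the job is handed in, while the arm keeps its last pose, push and grip.
It also fails if it takes over 58 s, if anything falls off the work surface, if the arm or the gripper's body presses on something with over 40 N, if the wrist force passes 120 N, or if a joint passes its speed limit or range.

ROBOT

A 7-joint arm with a two-finger parallel gripper is mounted at the origin on the work surface. World frame = base frame: x ahead of the robot, y to its left, z up, the work surface at z = 0. Lengths are in m, angles in rad, forces in N, time in s.
With the tool pointing down it reaches from about 0.425 to 0.95 m from the base axis. Payload 4.7 kg.
Tool frame: the origin (TCP) lies at the very end of the fingers, on their centre line; the grasp point (between the pads) lies 19 mm behind it; z points along the fingers, y is the line along which they close (so a half turn about z gives the same grasp; the last joint's range is limited). The gripper opens to 85 mm and grips with 20 to 120 N. Pads are 22 mm wide; open, the fingers measure 114 mm over their backs; the gripper's body (76 mm by 85 mm) begins 54 mm behind the grasp point. The pads swing forward as they close: fully open they stand 13 mm farther back than shut.
Start: joints at [-1.172, 0.469, -0.049, 1.532, 0.024, 1.141, -0.082], TCP at [0.28, 0.614, 0.2] pointing down, gripper open.
Joint ranges: [-2.59, 2.59], [-0.33, 1.99], [-1.39, 1.29], [0.1, 2.45], [-1.04, 4.18], [0.21, 1.99], [-2.66, 2.66]. Speed limits (rad/s): [2.57, 2.57, 3.14, 3.14, 3.14, 3.14, 3.14].

INTERFACE

Orientations are given as a unit quaternion [x, y, z, w].
In Python, from bench import status, get_image, job_done, nets gives the robot as it stands. The module is installed in compiled form; this text tells all that it offers.
- The arm moves only by the shell command python3 -m handwheel 'ROWS' [FORCE]. ROWS is text: rows parted by semicolons, each of 5 numbers parted by spaces: the shift along the world's x, y, z in mm, then the turn about the world's z in degrees, then the closure in counts, from 0 (fully open) to 255 (shut). A call has 1 to 12 rows; each row shifts and turns the commanded pose from where the row before left it; what a row does not reach is not made up. A row lasts 1/10 s, in which the tool goes at most 50 mm and 8.59 degrees, less where a joint would pass 70% of its speed; a pose out of reach is approached as far as the arm can. A call with a gripper value outside its range is refused whole. The fingers move at their own pace and stop on an object; FORCE is the grip in N (left out, the last holds). Time passes only in rows, so rows that do not move let the fingers close. It gives the time, the measured TCP pose, the force, the opening and the grip force at its end, in the units of the state.
- status.get_state(): the state, without advancing time (a new reading comes with each control period).
- get_image(name): name is "scene" or "top" or "wrist"; returns a dict with "frame" (400x640x3 uint8, red, green, blue), "mtx" (3x3 intrinsics, pixels), "R" (3x3) and "t" (3): a world point X has camera coordinates R X + t. Camera axes: x right, y down, z forward; pixel columns grow to the right and rows downward; lengths in m; the calibration is good to about 2 mm. A picture is of the moment at which its call begins. There is no depth.
- job_done(): hands the job in; it is judged then, once.
Trained networks look in a picture, given as the dict that the camera call returned (one of the last four; its "shot" number tells which), for a name from the list of things; names that differ only in an ending like _2 or _b are one class to them, and where a whole thing is asked for, a point or a joint stands for the part that bears it (a point fixed in the world has none). Each returns a list of dicts, best first, with "conf" (0 to 1); they miss things now and then, are a little off and sometimes report something else, mostly with a low value. They report only what shows in the picture. A call takes as long as a camera call. They do not tell look-alikes from the thing itself.
- nets.spot_in(name, picture): "rect" ([centre column, centre row, width, height] in pixels, round what is visible of it).
- nets.cut_out(name, picture): "pixels" (400x640 bool, what is visible of it) and "rect" ([centre column, centre row, width, height] in pixels, round what is visible of it).
- nets.pinpoint(name, picture): "xy" ([column, row] in pixels: a listed point, or the origin of a listed thing).
The state is a dict: "t": time; "joints": joint angles; "qvel": joint speeds; "joint_efforts": joint torques, N m; "tcp_pos": TCP position; "tcp_rot": TCP orientation; "wrist_force": force on the tool from outside, world axes, zero at the start; "ft_torque": the same for the moment, N m; "finger_gap": opening from 0.0 (shut) to 1.0 (fully open); "finger_force": force on a finger pad.
Only numpy, scipy, OpenCV 4.12 (cv2) and the standard library are available. Lean on these libraries where they do the work, as an engineer would, in place of code of your own. Each camera call takes 0.05 s, during which the arm holds its last target. There are 200 camera calls.

## Working session

There is one attempt and no reset: what is moved stays moved. The work goes in short steps, Python scripts to look and compute and a shell command to move; the robot and the scene stay as the last step left them, time stands still between calls to the robot, and variables do not carry over. Pictures are saved under pics/ and viewed, at most 10 in all, crops included, and the job is handed in when it is done.

```bash
mkdir -p pics; cat > h.py <<'E'
import numpy as np, cv2
from bench import status, get_image, job_done, nets
def ray(p,uv):
    d=np.linalg.inv(p["mtx"])@np.array([uv[0],uv[1],1.0]); R=np.array(p["R"]); 
    return -R.T@np.array(p["t"]), R.T@d
def at_z(p,uv,z):
    o,d=ray(p,uv); return o+d*(z-o[2])/d[2]
def proj(p,X):
    c=np.array(p["R"])@np.array(X)+np.array(p["t"]); c=p["mtx"]@c; return c[:2]/c[2]
def save(p,name,crop=None,f=1):
    im=p["frame"][:,:,::-1]
    if crop: im=im[crop[1]:crop[3],crop[0]:crop[2]]
    cv2.imwrite("pics/"+name,cv2.resize(im,None,fx=f,fy=f,interpolation=cv2.INTER_CUBIC))
E
python3 - <<'E'
from h import *
np.set_printoptions(precision=4,suppress=True)
s=status.get_state(); print({k:s[k] for k in("t","tcp_pos","tcp_rot","wrist_force","finger_gap")})
Z=dict(holder=0,holder_front=0,holder_fin=.028,reader=0,view=.14,panel=0,mouth=.02,lip=.029,screwdriver=.015,spare_relay=0,pilot_lamp=0)
for c in("top","scene"):
    p=get_image(c); save(p,c+"1.png",f=1.25); print(c,"cam at",ray(p,(320,200))[0])
    for n,z in Z.items():
        for r in nets.pinpoint(n,p)[:4]: print(n,np.round(r["conf"],2),np.round(r["xy"],1),at_z(p,r["xy"],z))
E
```

```text
{'t': 0.0, 'tcp_pos': array([0.2797, 0.6136, 0.199 ]), 'tcp_rot': array([ 0.2123,  0.9772, -0.001 , -0.0002]), 'wrist_force': array([-0.8735, -0.0432,  0.5594]), 'finger_gap': 1.0020587131383343}
top cam at [0.3423 0.0185 1.2402]
holder 0.7 [438.  224.9] [ 0.4515 -0.3322  0.    ]
holder_front 0.6 [436.8 209. ] [ 0.4967 -0.3307  0.    ]
holder_fin 0.94 [439.1 236.4] [ 0.4173 -0.326   0.028 ]
reader 0.94 [266.9 276.6] [0.3097 0.1478 0.    ]
reader 0.87 [200.4 208.9] [0.4983 0.3372 0.    ]
view 0.98 [181.2 207.1] [0.4853 0.3492 0.14  ]
view 0.86 [255.5 282. ] [0.3005 0.1609 0.14  ]
view 0.32 [436.1 233.7] [ 0.4172 -0.2869  0.14  ]
panel 0.86 [331.8 139.7] [ 0.6992 -0.0343  0.    ]
panel 0.2 [336.2 161.5] [ 0.6347 -0.0464  0.    ]
mouth 0.6 [334.3 156.7] [ 0.6439 -0.0401  0.02  ]
lip 0.98 [337.1 155.6] [ 0.6448 -0.0476  0.029 ]
screwdriver 0.79 [332.6 247.8] [ 0.3876 -0.0335  0.015 ]
screwdriver 0.26 [337.1 151.8] [ 0.6594 -0.0484  0.015 ]
spare_relay 0.79 [441.8 135.9] [ 0.7108 -0.3543  0.    ]
pilot_lamp 0.53 [200.2 145.9] [0.6807 0.3442 0.    ]
scene cam at [1.3765 0.1458 0.7671]
holder 0.91 [220.9 209.6] [ 0.4417 -0.3239  0.    ]
holder_front 0.59 [213.2 220.4] [ 0.4954 -0.3277  0.    ]
holder_fin 0.64 [220.3 195.2] [ 0.4064 -0.3347  0.028 ]
reader 0.72 [447.8 245.3] [ 0.495   0.3461 -0.    ]
reader 0.66 [379.7 199.4] [0.3113 0.152  0.    ]
panel 0.97 [293.2 283.2] [ 0.6979 -0.0403  0.    ]
mouth 0.56 [294.8 264. ] [ 0.6519 -0.0455  0.02  ]
lip 0.81 [294.7 261.6] [ 0.6524 -0.0453  0.029 ]
screwdriver 0.76 [320.9 208.1] [ 0.4048 -0.0199  0.015 ]
spare_relay 0.79 [174.4 266.3] [ 0.6912 -0.3569  0.    ]
spare_relay 0.18 [218.4 209.8] [ 0.4439 -0.3311  0.    ]
pilot_lamp 0.6 [452.4 294.2] [0.6701 0.3434 0.    ]
```

View pics/top1.png

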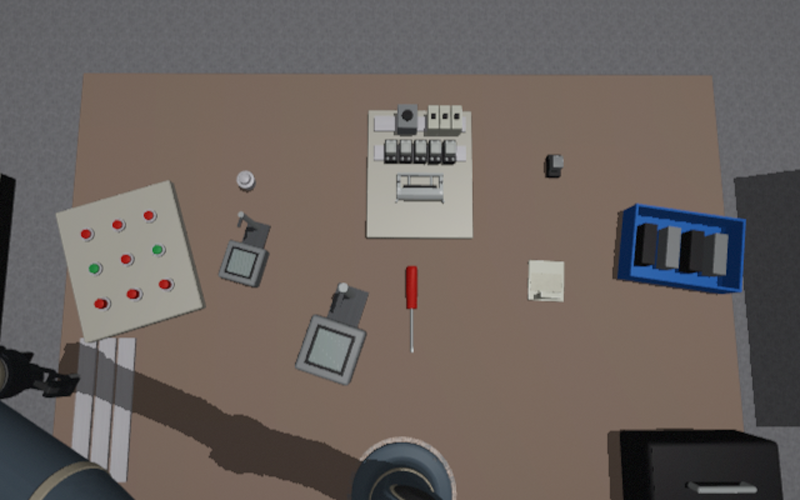

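View pics/scene1.png

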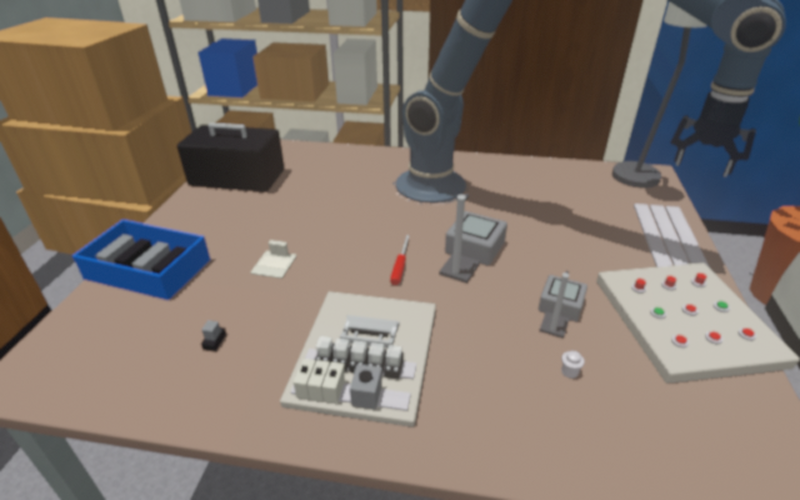

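The top view (800x500 px) shows:
- The holder at (546,281), fin towards the robot.
- The panel at (419,175), with the screwdriver at (412,305) in front of it.
- The pilot lamp at (245,180) and the spare relay at (555,165).
- Two readers: a small one at (243,263) and a large one at (331,348).

At about 2.3 mm/px the small reader is roughly 85 mm across and the large one about 120 mm, so the small one fits. I'll measure both, get the yaws, and confirm with a crop.

```bash
python3 - <<'E'
from h import *
np.set_printoptions(precision=4,suppress=True)
p=get_image("top"); save(p,"top2.png",(160,150,310,320),4) if 0 else save(p,"top2.png",(160,160,310,310),4)
def mask(n,z,q=p):
    for r in nets.cut_out(n,q)[:3]:
        m=r["pixels"].astype(np.uint8); c=max(cv2.findContours(m,0,2)[0],key=cv2.contourArea)[:,0]
        W=np.array([at_z(q,u,z)[:2] for u in c]).astype(np.float32)
        b=cv2.minAreaRect(W); print(n,round(float(r["conf"]),2),"c",np.array(b[0]),"size",np.array(b[1]),"ang",b[2])
mask("panel",.02); mask("holder",.005); mask("reader",.045); mask("spare_relay",.03)
s=get_image("scene")
# triangulate top + scene
def tri(n,i,j):
    a=ray(p,nets.pinpoint(n,p)[i]["xy"]); b=ray(s,nets.pinpoint(n,s)[j]["xy"])
    A=np.stack([a[1],-b[1]],1); k=np.linalg.lstsq(A,b[0]-a[0],rcond=None)[0]
    print("tri",n,(a[0]+k[0]*a[1]),(b[0]+k[1]*b[1]))
for n in("holder","holder_fin","holder_front","lip","mouth","panel"): 
    try: tri(n,0,0)
    except Exception as e: print(n,e)
E
```

```text
panel 0.75 c [ 0.7045 -0.0442] size [0.2425 0.3154] ang 88.7711181640625
panel 0.71 c [ 0.4353 -0.0238] size [0.0277 0.1022] ang 89.71276092529297
holder 0.56 c [ 0.4531 -0.3265] size [0.0764 0.0873] ang 87.34882354736328
holder 0.45 c [0.6865 0.3523] size [0.0482 0.0383] ang 45.184757232666016
reader 0.8 c [0.5188 0.3301] size [0.0918 0.1458] ang 72.85157775878906
reader 0.58 c [0.3425 0.1369] size [0.1223 0.2007] ang 70.91631317138672
spare_relay 0.63 c [ 0.7134 -0.3507] size [0.0371 0.0538] ang 87.59334564208984
tri holder [ 0.4565 -0.3303  0.0156] [ 0.4547 -0.323   0.0133]
tri holder_fin [ 0.4188 -0.3176  0.0394] [ 0.4194 -0.3197  0.0399]
tri holder_front [ 0.5016 -0.3196  0.0133] [ 0.5037 -0.3273  0.0157]
tri lip [ 0.6519 -0.0552  0.0305] [ 0.6508 -0.0482  0.0298]
tri mouth [ 0.6468 -0.0456  0.008 ] [ 0.6467 -0.0446  0.0079]
tri panel [ 0.7042 -0.0418 -0.0059] [ 0.7048 -0.0451 -0.0056]
```

View pics/top2.png

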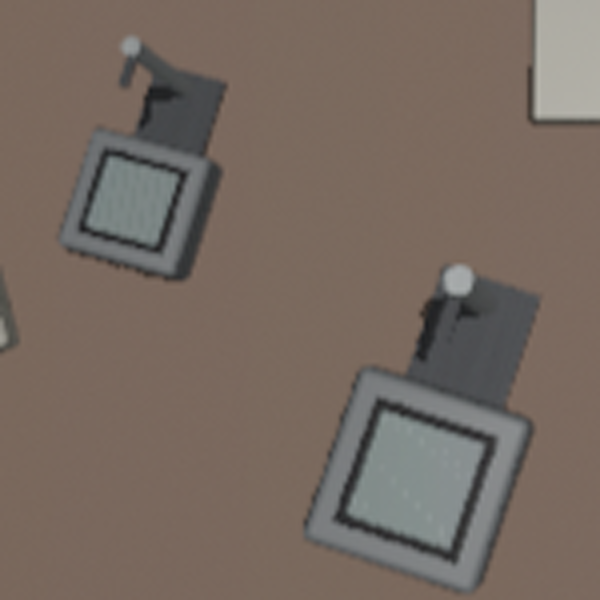

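The crop confirms it. The small reader, window centre about (194,210) in the full image, is about 85–92 mm across. The large one, at about (265,280), is 122 mm. The post and pointer of the small reader lie at about (193,172). The small reader is the one meant, so I'm moving to a look-pose above the holder.

```bash
python3 -m handwheel '0 0 40 0 0; 0 0 40 0 0; 0 0 40 0 0; 20 -35 0 -4 0; 20 -35 0 -4 0; 20 -35 0 -4 0; 20 -35 0 -4 0; 20 -35 0 -4 0; 20 -35 0 -4 0; 20 -35 0 -4 0; 20 -35 0 -4 0; 10 -35 0 -4 0' 80
python3 -m handwheel '5 -40 0 -3 0; 5 -40 0 -3 0; 5 -40 0 -3 0; 0 -40 0 -3 0; 0 -40 0 -3 0; 0 -40 0 -3 0; 0 -40 0 -3 0; 0 -40 0 -3 0; 0 -40 0 -3 0; 0 -40 0 -2 0; 0 -40 0 -2 0; 0 -40 0 0 0'
```

```text
t: 3.3
tcp_pos: [0.4514, 0.2972, 0.3202]
tcp_rot: [0.506, 0.863, 0.0, 0.0]
wrist_force: [-0.1, -0.5, 0.1]
finger_gap: 0.997
finger_force: 0.0
t: 4.5
tcp_pos: [0.4648, -0.1823, 0.3205]
tcp_rot: [0.716, 0.698, 0.001, 0.0]
wrist_force: [-0.5, -0.8, -0.2]
finger_gap: 1.002
finger_force: 0.0
```

```bash
python3 -m handwheel '-12 -36 -20 0 0; -12 -36 -20 0 0; -12 -36 -20 0 0; -11 -35 -20 0 0; 0 0 0 0 0; 0 0 0 0 0'
python3 - <<'E'
from h import *
np.set_printoptions(precision=4,suppress=True)
p=get_image("wrist"); save(p,"w1.png"); print(ray(p,(320,200))[0])
for n,z in dict(holder=0,holder_front=0,holder_fin=.028).items():
    for r in nets.pinpoint(n,p)[:3]: print(n,np.round(r["conf"],2),np.round(r["xy"],1),at_z(p,r["xy"],z))
for r in nets.cut_out("holder",p)[:2]:
    c=max(cv2.findContours(r["pixels"].astype(np.uint8),0,2)[0],key=cv2.contourArea)[:,0]
    for z in(.005,):
        b=cv2.minAreaRect(np.array([at_z(p,u,z)[:2] for u in c],np.float32)); print(r["conf"],b)
E
```

```text
t: 5.1
tcp_pos: [0.4175, -0.3242, 0.2399]
tcp_rot: [0.717, 0.697, -0.0, -0.0]
wrist_force: [0.1, 0.2, 0.2]
finger_gap: 1.003
finger_force: 0.0
[ 0.4202 -0.2545  0.4142]
holder 0.79 [338.5 170. ] [ 0.4546 -0.3272  0.    ]
holder_front 0.82 [370.3 168.6] [ 0.5009 -0.3265  0.    ]
holder_fin 0.91 [313.2 173.2] [ 0.4177 -0.3258  0.028 ]
0.8 ((0.4555140733718872, -0.32673853635787964), (0.0800737589597702, 0.09075106680393219), 88.10552215576172)
```

View pics/w1.png

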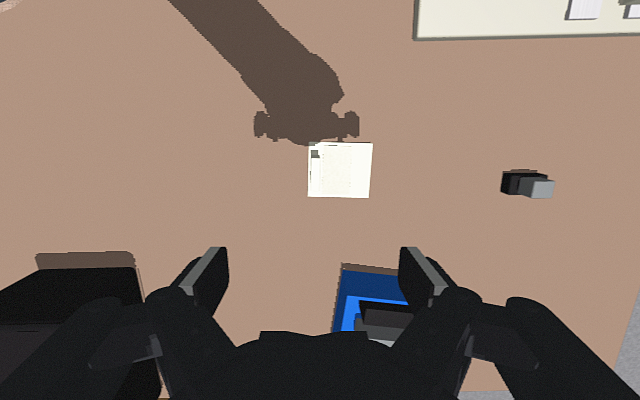

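The wrist view shows the holder at about (340,170) px, aligned with the tool, fin at (314,170). It measures 80 x 91 mm, which matches. I'll descend on the fin and grip it.

```bash
python3 -m handwheel '1.5 -2 -40 -0.4 0; 0 0 -45 0 0; 0 0 -45 0 0; 0 0 -45 0 0; 0 0 -30 0 0; 0 0 -15 0 0; 0 0 -8 0 0; 0 0 0 0 0; 0 0 0 0 0'
python3 -m handwheel '0 0 0 0 120; 0 0 0 0 200; 0 0 0 0 255; 0 0 0 0 255; 0 0 0 0 255; 0 0 0 0 255; 0 0 0 0 255; 0 0 0 0 255' 80
```

```text
t: 6.25
tcp_pos: [0.4207, -0.3265, 0.0135]
tcp_rot: [0.719, 0.695, 0.0, 0.001]
wrist_force: [-0.0, -0.9, -0.4]
finger_gap: 1.004
finger_force: 0.0
t: 7.05
tcp_pos: [0.4195, -0.3258, 0.0121]
tcp_rot: [0.719, 0.695, -0.0, -0.0]
wrist_force: [-0.2, 0.2, 0.1]
finger_gap: -0.004
finger_force: 0.0
```

The fingers shut on nothing, so I'm looking before doing anything else.

```bash
python3 - <<'E'
from h import *
w=get_image("wrist"); s=get_image("scene")
a=cv2.resize(w["frame"][100:340,190:510,::-1],(800,600)); 
c=proj(s,[.45,-.326,.03]).astype(int); print(c)
b=cv2.resize(s["frame"][c[1]-60:c[1]+60,c[0]-80:c[0]+80,::-1],(400,300),interpolation=2)
cv2.imwrite("pics/m1.png",np.vstack([cv2.resize(a,(400,300)),b]))
E
```

```text
[217 203]
```

View pics/m1.png

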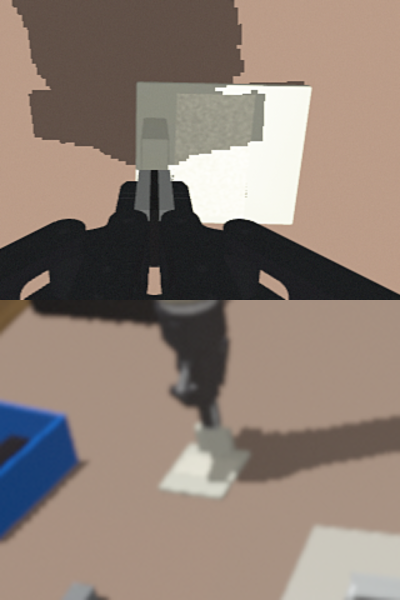

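```bash
python3 - <<'E'
from h import *
np.set_printoptions(precision=4,suppress=True)
s=status.get_state(); print(s["t"],s["tcp_pos"],s["finger_gap"],s["finger_force"],s["wrist_force"])
w=get_image("wrist"); im=np.ascontiguousarray(w["frame"][:,:,::-1])
for n,z in dict(holder=0,holder_front=0,holder_fin=.028).items():
    for r in nets.pinpoint(n,w)[:2]: print(n,np.round(r["conf"],2),np.round(r["xy"],1),at_z(w,r["xy"],z))
T=np.array(s["tcp_pos"])
u=proj(w,T); print("tcp",u); f=4; x0,y0=int(u[0])-90,int(u[1])-110
im=im[y0:y0+150,x0:x0+200]; im=cv2.resize(im,None,fx=f,fy=f,interpolation=2)
q=lambda X: tuple(int(v) for v in (proj(w,X)-[x0,y0])*f)
cv2.circle(im,q(T),5,(0,0,255),-1)
th=np.radians(-1.9); R=np.array([[np.cos(th),-np.sin(th)],[np.sin(th),np.cos(th)]])
P=lambda x,y,z:np.r_[R@[x,y]+[.4548,-.327],z]
for z,xs,ys,c in((.042,(-.041,-.029),(-.022,.022),(255,0,0)),(.005,(-.041,-.029),(-.022,.022),(0,255,0)),(.005,(-.045,.045),(-.04,.04),(0,255,255))):
    cv2.polylines(im,[np.array([q(P(xs[i],ys[j],z)) for i,j in((0,0),(1,0),(1,1),(0,1))])],True,c,1)
cv2.imwrite("pics/m2.png",im)
E
```

```text
7.15 [ 0.4195 -0.3258  0.0121] -0.0050493721899396845 0.0 [-0.6008 -0.1096  0.5545]
holder 0.65 [365.8 223.5] [ 0.4564 -0.327   0.    ]
holder_front 0.77 [425.9 224.2] [ 0.4981 -0.3288  0.    ]
holder_fin 0.69 [313.3 236.4] [ 0.4201 -0.3235  0.028 ]
tcp [312.3872 230.0546]
```

View pics/m2.png

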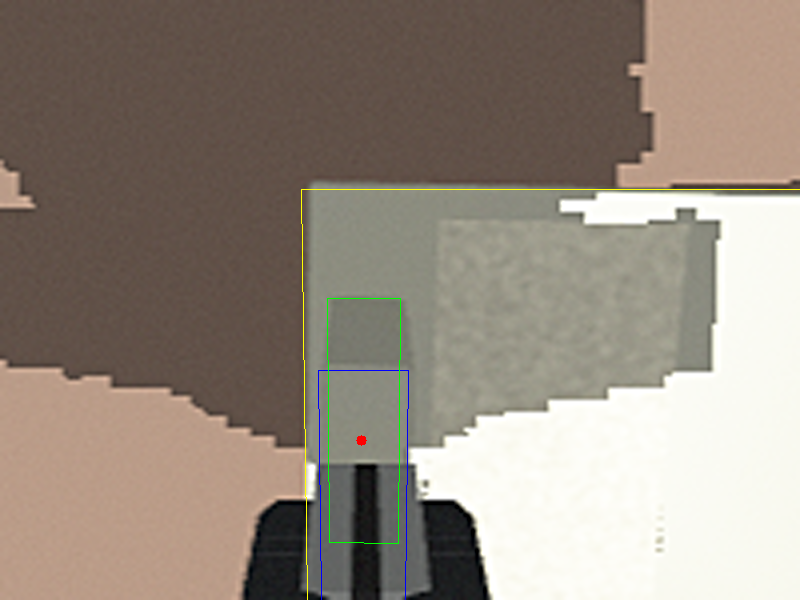

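The overlay matches the holder exactly: fin top in blue, plate in yellow, TCP at crop pixel (361,440). The shut fingertips, at crop rows 465–590, lie in front of the fin. By scale they end at about z = 0.05, not at the reported TCP height of 0.012. In the scene crop the fin also shows below the tips. So the fingers closed above the fin, and the real tips sit about 37 mm higher than the reported TCP. I'll check this by touching the fin's top (42 mm) gently with the shut fingers.

```bash
for i in 1; do python3 -m handwheel '0 0 -2 0 255; 0 0 0 0 255'; python3 -m handwheel '0 0 -2 0 255; 0 0 0 0 255' ; done | grep -E "tcp_pos|force"
```

```text
tcp_pos: [0.4197, -0.3259, 0.0109]
wrist_force: [-2.2, 0.9, 8.1]
finger_force: 4.1
tcp_pos: [0.4198, -0.3259, 0.0108]
wrist_force: [-5.2, 5.6, 26.5]
finger_force: 13.3
```

Contact came at a reported TCP z of 0.0109, so the real tips are about 31 mm above the reported TCP. The grasp therefore needs a reported z of about -0.021. I'll lift, open, descend and grip again.

```bash
python3 -m handwheel '0 0 12 0 255; 0 0 20 0 100; 0 0 0 0 0; 0 0 0 0 0; 0 0 0 0 0; 0 0 0 0 0; 0 0 0 0 0; 0 0 0 0 0' | grep -E "tcp_pos|force|gap"; python3 -m handwheel '0 0 -20 0 0; 0 0 -20 0 0; 0 0 -10 0 0; 0 0 -6 0 0; 0 0 0 0 0; 0 0 0 0 0'| grep -E "tcp_pos|force|gap"
```

```text
tcp_pos: [0.4193, -0.3257, 0.0398]
wrist_force: [-0.6, -0.4, -1.0]
finger_gap: 1.0
finger_force: 0.0
tcp_pos: [0.4198, -0.3262, -0.0154]
wrist_force: [-0.1, 1.0, -0.3]
finger_gap: 1.0
finger_force: 0.0
```

```bash
python3 -m handwheel '0 0 -4.5 0 0; 0 0 0 0 100; 0 0 0 0 160; 0 0 0 0 200; 0 0 0 0 255; 0 0 0 0 255; 0 0 0 0 255; 0 0 0 0 255; 0 0 0 0 255; 0 0 0 0 255' 80
```

```text
t: 10.15
tcp_pos: [0.4197, -0.3261, -0.0201]
tcp_rot: [0.719, 0.695, 0.0, 0.0]
wrist_force: [0.4, 0.3, 4.5]
finger_gap: 0.125
finger_force: 78.1
```

Gripped at 78 N with the gap at 0.125, about the fin's thickness. The holder's underside is at reported TCP z + 0.020. Lifting.

```bash
python3 -m handwheel '0 0 5 0 255; 0 0 10 0 255; 0 0 25 0 255; 0 0 40 0 255; 0 0 40 0 255; 0 0 40 0 255; 0 0 40 0 255; 0 0 40 0 255; 5 20 40 0 255; 10 35 20 0 255; 10 40 0 0 255; 10 40 0 0 255'
python3 -m handwheel '5 40 0 0 255; 5 40 0 0 255; 0 40 0 0 255; 0 40 0 0 255; 0 40 0 0 255; 0 40 0 0 255; 0 40 0 0 255; 0 40 0 0 255; 0 40 0 0 255; 0 20 0 0 255; 0 5 0 0 255; 0 0 0 0 255'
python3 - <<'E'
from h import *
np.set_printoptions(precision=4,suppress=True)
s=status.get_state(); print(s["t"],s["tcp_pos"])
w=get_image("wrist"); save(w,"w3.png",f=1)
T=get_image("top"); sc=get_image("scene")
for q in(w,T,sc):
    for n,z in dict(reader=0,view=.14).items():
        for r in nets.pinpoint(n,q)[:2]: print(n,np.round(r["conf"],2),np.round(r["xy"],1),at_z(q,r["xy"],z))
E
```

```text
t: 11.35
tcp_pos: [0.4544, -0.1897, 0.2808]
tcp_rot: [0.719, 0.695, 0.001, 0.001]
wrist_force: [0.3, 0.1, -0.5]
finger_gap: 0.126
finger_force: 77.9
t: 12.55
tcp_pos: [0.4642, 0.1938, 0.2796]
tcp_rot: [0.719, 0.695, -0.0, 0.0]
wrist_force: [-0.7, -1.1, -1.4]
finger_gap: 0.129
finger_force: 77.9
12.55 [0.4642 0.1938 0.2796]
reader 0.94 [215.7 195.2] [0.3028 0.148  0.    ]
reader 0.84 [327.7  54.3] [0.4904 0.3518 0.    ]
view 0.97 [335.1  29.6] [0.4908 0.3462 0.14  ]
reader 0.59 [266.8 279.3] [0.3024 0.148  0.    ]
reader 0.54 [332.2 136.8] [ 0.7079 -0.0355  0.    ]
view 0.66 [234.4 193.1] [0.5205 0.2176 0.14  ]
view 0.64 [255.2 282. ] [0.3005 0.1616 0.14  ]
reader 0.72 [380.  198.8] [0.3079 0.1528 0.    ]
reader 0.66 [446.6 245.4] [0.496  0.3429 0.    ]
```

View pics/w3.png

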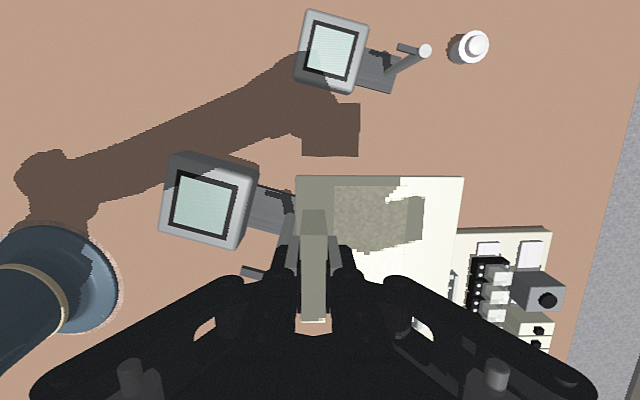

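The wrist view shows the holder gripped cleanly by its fin. The target reader's window is centred at about (332,50), its post top at (425,50), and the lamp at (468,46). I'm computing the view point from those, and checking the plate's far corners (297,176) and (463,178).

```bash
python3 - <<'E'
from h import *
np.set_printoptions(precision=4,suppress=True)
w=get_image("wrist"); T=get_image("top"); s=status.get_state(); print(s["tcp_pos"])
cs=[at_z(w,u,.045) for u in((315.5,20),(362,30),(349,81),(303,71))]
print("win corners\n",np.array(cs)[:,:2],"mean",np.mean(cs,0))
print("post top",at_z(w,(425,50),.15),"top cam win",at_z(T,(193.75,210),.045),"post",at_z(T,(192.75,171.75),.15))
z=s["tcp_pos"][2]+.025
A,B=at_z(w,(297,176),z),at_z(w,(463,178),z); print("plate corners",A,B,"len",np.linalg.norm(B-A),"yaw",np.degrees(np.arctan2(*(B-A)[1::-1])))
th=np.radians(-1.9);R=np.array([[np.cos(th),-np.sin(th)],[np.sin(th),np.cos(th)]])
for c in((-.045,.04),(.045,.04)): print("expected",R@(np.array(c)+[.035,0])+s["tcp_pos"][:2])
E
```

```text
[0.4645 0.194  0.2797]
win corners
 [[0.4743 0.3829]
 [0.533  0.3697]
 [0.5165 0.3101]
 [0.456  0.3244]] mean [0.495  0.3468 0.045 ]
post top [0.5769 0.3232 0.15  ] top cam win [0.4897 0.3435 0.045 ] post [0.5732 0.3211 0.15  ]
plate corners [0.4579 0.2346 0.3047] [0.5459 0.2305 0.3047] len 0.08802403728090273 yaw -2.6416006809647015
expected [0.4559 0.2343]
expected [0.5458 0.2313]
```

```bash
python3 -m handwheel '-1 30 0 0 255; -2 40 0 0 255; -2 40 0 0 255; -2 30 0 0 255; 0 10 0 0 255; 0 3 -30 0 255; 0 0 -40 0 255; 0 0 -40 0 255; 0 0 -25 0 255; 0 0 -15 0 255; 0 0 -8 0 255; 0 0 0 0 255'
python3 - <<'E'
from h import *
np.set_printoptions(precision=4,suppress=True)
s=status.get_state(); print(s["t"],s["tcp_pos"],s["tcp_rot"],s["finger_force"])
w=get_image("wrist"); sc=get_image("scene")
c=proj(sc,[.5,.345,.12]).astype(int)
b=cv2.resize(sc["frame"][c[1]-50:c[1]+50,c[0]-80:c[0]+80,::-1],(640,400),interpolation=2)
cv2.imwrite("pics/v.png",np.hstack([b[:,:,:],])); save(w,"w4.png")
for n in("holder","holder_front","holder_fin"):
    for q in(w,sc):
        for r in nets.pinpoint(n,q)[:1]: print(n,np.round(r["conf"],2),np.round(r["xy"],1),at_z(q,r["xy"],.168 if n=="holder_fin" else .14))
E
```

```text
t: 14.3
tcp_pos: [0.4574, 0.3461, 0.1209]
tcp_rot: [0.719, 0.695, -0.001, 0.0]
wrist_force: [-0.3, -0.0, -0.4]
finger_gap: 0.129
finger_force: 77.9
14.3 [0.4574 0.3461 0.1209] [ 0.7191  0.6949 -0.001   0.0002] 77.87532448768616
holder 0.81 [372.4 242.3] [0.4927 0.345  0.14  ]
holder 0.89 [460.3 205.1] [0.4979 0.3522 0.14  ]
holder_front 0.93 [450.3 244.5] [0.5386 0.342  0.14  ]
holder_front 0.76 [458.6 213.8] [0.5351 0.3445 0.14  ]
holder_fin 0.74 [312.2 265.1] [0.4575 0.3466 0.168 ]
holder_fin 0.86 [459.4 183.9] [0.4436 0.35   0.168 ]
```

View pics/v.png

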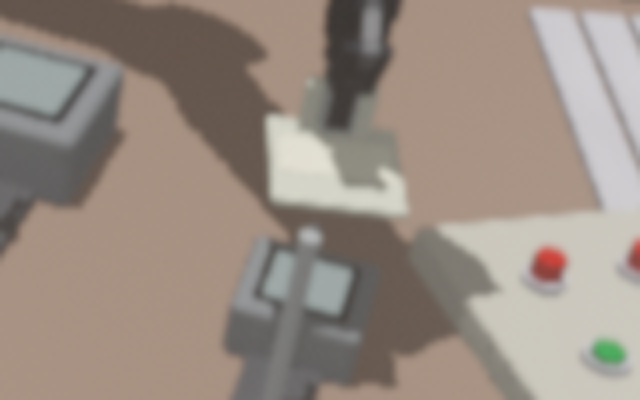

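The scene crop shows the holder level over the window, its front edge at rows 190–212 and the post top at (310,235) standing in front, clear. The projected holder points agree with a height of 0.14. I'll trim 1 mm down and hold.

```bash
python3 -m handwheel '0 0.5 -0.9 0 255; 0 0 0 0 255; 0 0 0 0 255; 0 0 0 0 255; 0 0 0 0 255; 0 0 0 0 255; 0 0 0 0 255; 0 0 0 0 255; 0 0 0 0 255; 0 0 0 0 255; 0 0 0 0 255; 0 0 0 0 255'; python3 -m handwheel '0 0 0 0 255; 0 0 0 0 255; 0 0 0 0 255; 0 0 0 0 255; 0 0 0 0 255; 0 0 0 0 255'|grep tcp_pos
```

```text
t: 15.9
tcp_pos: [0.4575, 0.3477, 0.1207]
tcp_rot: [0.719, 0.695, 0.0, 0.0]
wrist_force: [-0.2, -0.1, -1.4]
finger_gap: 0.128
finger_force: 77.9
tcp_pos: [0.4575, 0.3477, 0.1207]
```

```bash
python3 -m handwheel '0 0 30 0 255; 0 0 45 0 255; 0 0 45 0 255; 0 -15 35 0 255; 5 -35 5 0 255; 5 -40 0 0 255; 5 -40 0 0 255; 5 -40 0 0 255; 5 -40 0 0 255; 5 -40 0 0 255; 5 -40 0 0 255; 0 -40 0 0 255'|grep tcp
python3 -m handwheel '0 -30 0 0 255; 0 -20 -10 0 255; 0 -10 -30 0 255; 0 -1 -40 0 255; 0 0 -30 0 255; 0 0 -10 0 255; 0 0 0 0 255; 0 0 0 0 255'
python3 - <<'E'
from h import *
np.set_printoptions(precision=4,suppress=True)
s=status.get_state(); print(s["t"],s["tcp_pos"],s["tcp_rot"])
w=get_image("wrist"); save(w,"w5.png",(200,60,600,360),2)
T=get_image("top")
for q in(w,T):
  for n,z in dict(mouth=.02,lip=.029,panel=0,holder_front=s["tcp_pos"][2]+.0201).items():
    for r in nets.pinpoint(n,q)[:1]: print(n,np.round(r["conf"],2),np.round(r["xy"],1),at_z(q,r["xy"],z))
E
```

```text
tcp_pos: [0.4927, 0.016, 0.2809]
tcp_rot: [0.719, 0.695, 0.0, 0.0]
t: 18.5
tcp_pos: [0.4937, -0.0433, 0.162]
tcp_rot: [0.719, 0.695, 0.001, 0.001]
wrist_force: [1.2, -0.2, -0.9]
finger_gap: 0.129
finger_force: 77.9
18.5 [ 0.4937 -0.0433  0.162 ] [0.7187 0.6953 0.0009 0.0008]
mouth 0.64 [446.9 177.3] [ 0.6449 -0.0417  0.02  ]
lip 0.84 [456.6 181. ] [ 0.6517 -0.0443  0.029 ]
panel 0.66 [486.5 171.7] [ 0.7007 -0.0408  0.    ]
holder_front 0.97 [447.5 241. ] [ 0.5726 -0.0448  0.1821]
mouth 0.91 [333.8 159.1] [ 0.6369 -0.0386  0.02  ]
panel 0.94 [332.9 140.7] [ 0.6963 -0.0374  0.    ]
holder_front 0.43 [335.3 158.6] [ 0.599  -0.0347  0.1821]
```

View pics/w5.png

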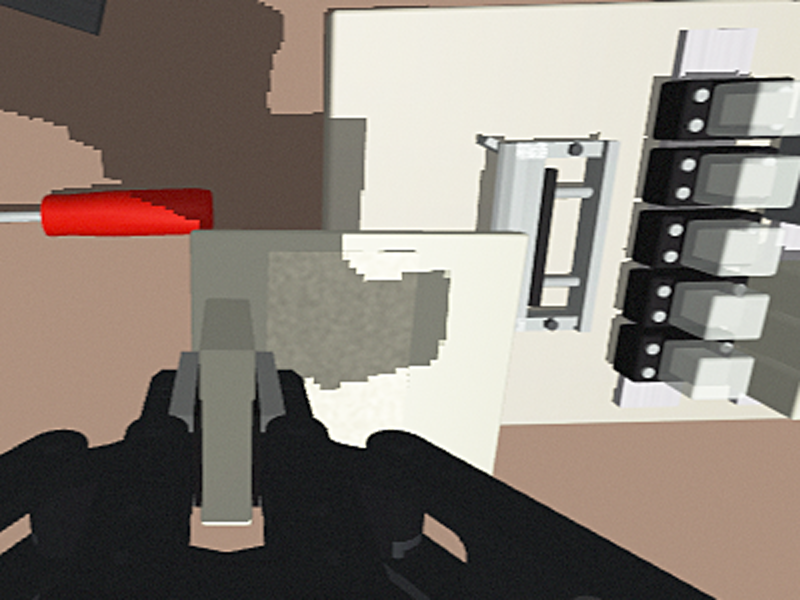

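The crop shows the channel, with the lip at about (500–525, 140–330), the black strip at (548,168)–(535,305) and the panel edges clear. The holder is held straight and the screwdriver is undisturbed at (130,212). I'm computing the panel yaw and the mouth from the plate edges.

```bash
python3 - <<'E'
from h import *
np.set_printoptions(precision=4,suppress=True)
w=get_image("wrist"); g=lambda u,z:at_z(w,(u[0]/2+200,u[1]/2+60),z)[:2]
gray=cv2.cvtColor(w["frame"],cv2.COLOR_RGB2GRAY)
ang=lambda a,b:np.degrees(np.arctan2(b[1]-a[1],b[0]-a[0]))
L0,L1=g((332,11),.02),g((798,2),.02); R0,R1=g((505,424),.02),g((798,416),.02); N0,N1=g((332,12),.02),g((329,115),.02)
S0,S1=g((546,168),.028),g((533,305),.028)
print("+y edge",L0,L1,ang(L0,L1)); print("-y edge",R0,R1,ang(R0,R1)); print("near",N0,N1,ang(N1,N0)-90); print("strip front",S0,S1,ang(S1,S0)-90)
# cheek outer/screws, lip ends
for n,u,z in(("cheek screw +y",(575,148),.03),("cheek screw -y",(551,324),.03),("lip front +y",(498,142),.032),("lip back +y",(518,140),.032),("flare tip +y",(480,137),.03)): print(n,g(u,z))
s=status.get_state();z=s["tcp_pos"][2]+.025
A,B=g((192,231),z),g((526,233),z); print("plate",A,B,ang(A,B),"tcp",s["tcp_pos"])
E
```

```text
+y edge [0.5503 0.0765] [0.7842 0.0729] -0.8861616713206533
-y edge [ 0.661  -0.1606] [ 0.84  -0.161] -0.10395273678765099
near [0.5503 0.076 ] [0.5496 0.0261] -0.8030111548252421
strip front [ 0.6632 -0.0046] [ 0.6651 -0.0809] 1.3666964531770276
cheek screw +y [0.676  0.0054]
cheek screw -y [ 0.6754 -0.0919]
lip front +y [0.6348 0.0098]
lip back +y [0.645  0.0105]
flare tip +y [0.6261 0.0126]
plate [ 0.4854 -0.0021] [ 0.5738 -0.0055] -2.231029838616976 tcp [ 0.4925 -0.0433  0.1608]
```

The mouth comes out at about (0.645, -0.043) with panel yaw about -0.7°. The plate edges, cheek screws, strip and lip all agree on this. The holder's yaw is about -2°. I'll turn +1.3° and descend 45 mm short of the mouth with the underside about 1.5 mm above the plate.

```bash
python3 -m handwheel '14 1 -10 1.3 255; 13 0 -30 0 255; 0 0 -40 0 255; 0 0 -35 0 255; 0 0 -20 0 255; 0 0 -12 0 255; 0 0 -8 0 255; 0 0 0 0 255; 0 0 0 0 255; 0 0 0 0 255; 0 0 0 0 255'
```

```text
t: 20.15
tcp_pos: [0.5202, -0.0422, 0.0066]
tcp_rot: [0.711, 0.703, 0.001, 0.001]
wrist_force: [0.5, 0.5, -1.0]
finger_gap: 0.125
finger_force: 78.0
```

```bash
python3 -m handwheel '0 0 -3 0 255; 0 0 -2 0 255; 0 0 0 0 255; 0 0 0 0 255'
python3 - <<'E'
from h import *
w=get_image("wrist"); save(w,"w6.png",(290,120,490,270),4)
np.set_printoptions(precision=4,suppress=True)
for n,z in dict(mouth=.02,lip=.029,holder_front=.0215).items():
    for r in nets.pinpoint(n,w)[:1]: print(n,np.round(r["conf"],2),np.round(r["xy"],1),at_z(w,r["xy"],z))
E
```

```text
t: 20.55
tcp_pos: [0.5194, -0.0423, 0.0006]
tcp_rot: [0.711, 0.703, -0.0, -0.0]
wrist_force: [0.1, -0.4, -0.7]
finger_gap: 0.128
finger_force: 78.0
mouth 0.63 [527.9 242.9] [ 0.646  -0.0439  0.02  ]
lip 0.85 [551.1 250.9] [ 0.6525 -0.0447  0.029 ]
holder_front 0.71 [450.1 243. ] [ 0.5996 -0.0428  0.0215]
```

View pics/w6.png

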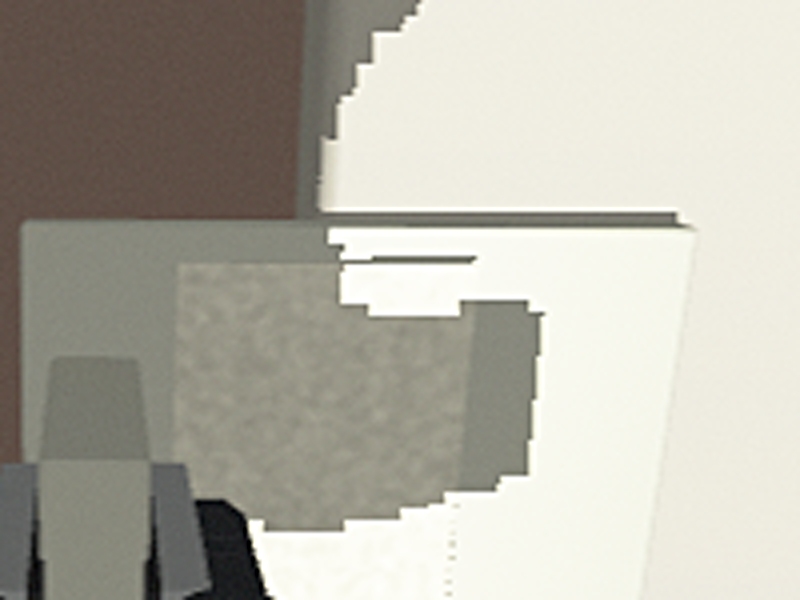

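The holder hovers just over the plate with no contact force: rear corner at (20,220), front edge at (690,230) in the crop. Its front edge at (0.600,-0.043) lines up with the mouth at (0.646,-0.044). Pushing in steps.

```bash
python3 -m handwheel '8 -0.3 0.5 0 255; 8 0 0 0 255; 8 0 0 0 255; 6 0 0 0 255; 0 0 0 0 255'; python3 -m handwheel '4 0 0 0 255; 4 0 0 0 255; 4 0 0 0 255; 4 0 0 0 255; 3 0 0 0 255; 0 0 0 0 255'
```

```text
t: 21.25
tcp_pos: [0.5509, -0.0426, 0.0013]
tcp_rot: [0.711, 0.703, 0.0, 0.001]
wrist_force: [0.5, -1.1, -1.5]
finger_gap: 0.13
finger_force: 78.0
t: 21.85
tcp_pos: [0.569, -0.0426, 0.0013]
tcp_rot: [0.711, 0.703, 0.0, 0.0]
wrist_force: [0.3, -0.4, -1.0]
finger_gap: 0.125
finger_force: 78.0
```

```bash
python3 -m handwheel '3 0 0 0 255; 3 0 0 0 255; 3 0 0 0 255; 0 0 0 0 255'; python3 -m handwheel '2 0 0 0 255; 2 0 0 0 255; 2 0 0 0 255; 0 0 0 0 255'; python3 -m handwheel '2 0 0 0 255; 1 0 0 0 255; 0 0 0 0 255; 0 0 0 0 255'
```

```text
t: 22.25
tcp_pos: [0.5781, -0.0426, 0.0013]
tcp_rot: [0.711, 0.703, 0.0, 0.0]
wrist_force: [-0.3, 0.3, -1.1]
finger_gap: 0.13
finger_force: 78.0
t: 22.65
tcp_pos: [0.5829, -0.0426, 0.001]
tcp_rot: [0.711, 0.703, -0.0, -0.001]
wrist_force: [-0.3, 0.2, -0.0]
finger_gap: 0.131
finger_force: 78.1
t: 23.05
tcp_pos: [0.5855, -0.0427, 0.0009]
tcp_rot: [0.711, 0.703, -0.001, -0.001]
wrist_force: [-4.0, 0.2, -0.4]
finger_gap: 0.129
finger_force: 78.2
```

Strip contact: 4 N means about 2 mm of deflection, so the stop should come at a TCP x of about 0.5975.

```bash
python3 -m handwheel '2 0 0 0 255; 2 0 0 0 255; 2 0 0 0 255; 1 0 0 0 255; 0 0 0 0 255; 0 0 0 0 255'; python3 -m handwheel '1 0 0 0 255; 1 0 0 0 255; 1 0 0 0 255; 0 0 0 0 255; 0 0 0 0 255'
```

```text
t: 23.65
tcp_pos: [0.5901, -0.0427, 0.0005]
tcp_rot: [0.711, 0.703, -0.002, -0.003]
wrist_force: [-8.9, 0.2, 2.3]
finger_gap: 0.127
finger_force: 78.8
t: 24.15
tcp_pos: [0.5921, -0.0427, 0.0005]
tcp_rot: [0.711, 0.703, -0.003, -0.003]
wrist_force: [-11.3, 0.1, 3.8]
finger_gap: 0.123
finger_force: 79.1
```

```bash
python3 -m handwheel '1 0 0 0 255; 1 0 0 0 255; 1 0 0 0 255; 0 0 0 0 255; 0 0 0 0 255'; python3 -m handwheel '1 0 0 0 255; 0.8 0 0 0 255; 0 0 0 0 255; 0 0 0 0 255'
```

```text
t: 24.65
tcp_pos: [0.594, -0.0427, 0.0005]
tcp_rot: [0.711, 0.703, -0.003, -0.004]
wrist_force: [-14.8, 0.2, 7.2]
finger_gap: 0.126
finger_force: 79.5
t: 25.05
tcp_pos: [0.595, -0.0427, 0.0005]
tcp_rot: [0.711, 0.703, -0.004, -0.005]
wrist_force: [-16.7, 0.0, 9.4]
finger_gap: 0.127
finger_force: 79.8
```

Some of this is friction, since the holder presses on the plate with fz of 9 N. I'll ease z up slightly and go the last 2 mm.

```bash
python3 -m handwheel '0 0 0.4 0 255; 0 0 0.4 0 255; 0 0 0 0 255; 0 0 0 0 255'; python3 -m handwheel '1 0 0 0 255; 1 0 0 0 255; 0 0 0 0 255; 0 0 0 0 255'
```

```text
t: 25.45
tcp_pos: [0.5951, -0.0427, 0.0008]
tcp_rot: [0.711, 0.703, -0.004, -0.005]
wrist_force: [-14.4, -0.1, 6.2]
finger_gap: 0.127
finger_force: 79.2
t: 25.85
tcp_pos: [0.5963, -0.0427, 0.0008]
tcp_rot: [0.711, 0.703, -0.004, -0.005]
wrist_force: [-16.4, 0.5, 7.0]
finger_gap: 0.121
finger_force: 79.6
```

```bash
python3 -m handwheel '0 0 0.5 0 255; 0.8 0 0 0 255; 0 0 0 0 255; 0 0 0 0 255; 0 0 0 0 255'; python3 -m handwheel '0.8 0 0 0 255; 0 0 0 0 255; 0 0 0 0 255; 0 0 0 0 255'
```

```text
t: 26.35
tcp_pos: [0.5966, -0.0427, 0.001]
tcp_rot: [0.711, 0.703, -0.005, -0.006]
wrist_force: [-17.0, -0.5, 5.8]
finger_gap: 0.131
finger_force: 79.4
t: 26.75
tcp_pos: [0.5968, -0.0427, 0.001]
tcp_rot: [0.711, 0.703, -0.005, -0.006]
wrist_force: [-18.8, -0.2, 7.2]
finger_gap: 0.125
finger_force: 79.6
```

Commanded travel no longer moves it while the force rises, so it is against the stop, with only a light surplus. The picture allowance is used up, so I'm doing a numeric check.

```bash
python3 - <<'E'
from h import *
np.set_printoptions(precision=4,suppress=True)
w=get_image("wrist"); T=get_image("top")
for q,L in((w,dict(lip=.029,holder_fin=.048,holder=.02)),(T,dict(screwdriver=.015,spare_relay=0,pilot_lamp=0))):
  for n,z in L.items():
    for r in nets.pinpoint(n,q)[:1]: print(n,np.round(r["conf"],2),at_z(q,r["xy"],z))
s=status.get_state(); print(s["t"],s["tcp_pos"],s["wrist_force"],s["finger_force"])
E
```

```text
lip 0.72 [ 0.6535 -0.0433  0.029 ]
holder_fin 0.88 [ 0.5981 -0.0417  0.048 ]
holder 0.67 [ 0.6332 -0.0417  0.02  ]
screwdriver 0.48 [ 0.3934 -0.0231  0.015 ]
spare_relay 0.73 [ 0.7162 -0.3542  0.    ]
pilot_lamp 0.64 [0.6736 0.3437 0.    ]
27.15 [ 0.5969 -0.0427  0.001 ] [-17.7155  -0.4894   6.5591] 79.54953789710999
```

The front edge is at about 0.678, which is 32 mm past the mouth and so at the strip's stop. The bystanders haven't moved beyond measurement error. Handing in.

```bash
python3 -c "from bench import job_done; print(job_done())"
```

```text
the job is handed in; nothing more can be done
None
```

I held the label holder level and still over the small reader's window for over a second, with its underside about 1 mm above the 140 mm pointer height, then pushed it under the lip to the strip's stop (about 18 N), where the arm still grips it, and handed the job in at about 27 s. The job call returned no verdict.

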